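# Clock the mirror cell and lock the air-bearing turntable

### The job

With the air still on, swing the floating turntable round until its white index line meets the yellow pointer and bring it to rest there. Then shut the red air cock fully, right against its stop, so that the table settles, and only after that tighten the rim clamp by its T-handle until you feel the resistance climb and the table is firmly held: snug, not forced. Finish with the line still on the pointer and the loose optics and tools round about left where they stand.

Things in the scene. Friction and masses are not known exactly. Their poses are not given: they have to be found in the camera images.
- stand: fixed cast aluminium turntable stand. Origin on the shelf at the turntable's upright axis, z up; +x points from the axis to the yellow pointer. The air pipe leaves it horizontally in the direction -1.40 rad from +x (34 mm up, pipe 21 mm thick, brass cock body 37 mm thick), ending 322 mm out, where it drops into the shelf
- pointer (a point): tip of the yellow pointer fixed to the stand, 140 mm from the axis, 66 mm above the shelf; it stands up to 72 mm
- index_line (a point): outer end of the white line on the rim of the turntable's platter, 140 mm from the axis, 66 mm up; +x outwards along the line. Platter: disc 280 mm across, rim top 64 mm above the shelf, 3.4 kg with the cell; it spins with almost no friction and coasts on if let go while moving. 
- index_knob (a point): centre of the brass, white-topped collimation knob on the black mirror cell (190 mm across, top 98 mm up, fixed on the platter). Knob: upright, knurled, 24 mm across, 24 mm tall, 76 mm from the axis on the same radius as the index line (its x axis also points outwards); centre 118 mm above the shelf
- platter: the platter with its cell: origin on the turntable's axis, 46 mm above the shelf; +x towards the white line. Two more knobs, black, stand at +-120 degrees from the brass one
- cock (a joint): red lever of the air ball cock, rad: 0 open (lever along the pipe, pointing outwards), 1.571 shut (lever across the pipe, hard stop). It turns clockwise seen from above to shut, needs about 0.15 N m and stays where it is left
- lever_grip (a point): middle of the red sleeve of that lever, 70 mm from the lever's upright axis and 72 mm above the shelf; +x outwards along the lever. Sleeve 62 mm long, 18 mm wide, 11 mm thick, nothing above it; the axis is 205 mm from the turntable's axis along the pipe
- clamp: fixed blue-grey iron rim clamp. Its origin is on the turntable's axis on the shelf, its +x points outwards to the clamp, whose screw is 126 mm out; its body is 42 mm wide (foot 66 mm), from 108 to 229 mm out, up to 123 mm above the shelf
- tee: steel T-handle screw of the clamp. Origin at the crossbar's middle on the upright screw axis, about 175 mm up at the start; +x along the bar. Clockwise seen from above tightens; it sinks 6 mm a turn; 1.5 to 3.5 rad bring its pad on to the rim (to be felt). Light before that (0.15 N m), then the torque climbs steeply within a quarter turn: snug at 0.4 to 0.7 N m, strained beyond 0.9. It stays where left
- screw: the clamp's sliding screw with its round brass swivel pad (20 mm) over the rim, carrying the T-handle. Same origin as the T-handle, but it only goes up and down and does not turn
- tee_end (a point): one end of that crossbar (centre of the black end ball, 49 mm from the screw axis, level with the bar's middle). Bar 11 mm thick with a 17 mm ball at each end, round hub 15 mm across in the middle standing 8 mm above the bar's middle, stem 12 mm thick below; the clamp's iron body is at least 40 mm below the bar
- tray_cup: white ceramic eyepiece tray cup, 84 mm wide, 48 mm tall; origin on its underside's centre; to be left alone
- barlow: chrome Barlow standing on end, 41 mm wide, 98 mm tall; origin on its underside's centre; to be left alone
- filter_cell: purple glass filter in a black ring, 49 mm wide, 9 mm thick, lying flat; origin on its underside's centre; to be left alone
- eyepiece: black eyepiece standing on end, 44 mm wide, 72 mm tall; origin on its underside's centre; to be left alone
- laser_collimator: red laser collimator standing on end, 38 mm wide, 94 mm tall; origin on its underside's centre; to be left alone
- bull_eye_level: round spirit level, 44 mm wide, 13 mm tall; origin on its underside's centre; to be left alone
- driver: screwdriver lying flat, 170 mm long; to be left alone
Not all that is in view belongs to the job. What is meant by the clamp is not pink, and is the smaller of those in its own colour.

How it is judged (in metres and radians):
On the way, in this order (a step that is already met when the one before it is completed fails the run):
1. the white index line is brought to rest at the yellow pointer while the air cock is still open (y of index_line in the frame of stand between -0.007 and 0.007 m and x of index_line in the frame of stand above 0.1 m and value of joint cock below 0.3 rad and angular speed of platter below 0.1 rad/s), for 0.3 s.
2. the air cock is shut against its stop, with the line still on the pointer and the clamp not yet bearing (y of index_line in the frame of stand between -0.007 and 0.007 m and x of index_line in the frame of stand above 0.1 m and value of joint cock above 1.45 rad and contact force between screw and platter below 20 N), for 0.2 s.
3. the clamp bears firmly on the rim (y of index_line in the frame of stand between -0.007 and 0.007 m and x of index_line in the frame of stand above 0.1 m and value of joint cock above 1.45 rad and contact force between screw and platter above 80 N), for 0.2 s.
At the end, for the whole second after the job is handed in: The index line lies within 7 mm of the pointer's line and the table is still; the cock is shut to within 7 degrees of its stop; the clamp's pad presses the rim with 80 to 600 N (0.3 to 1 N m at the T-handle) (all of step 3 and contact force between screw and platter below 600 N and angular speed of platter below 0.05 rad/s); the robot touches nothing.
It fails at once if the clamp is forced: its pad presses the rim with more than 600 N (contact force between screw and platter above 600 N).
It fails at once if the clamp bites (more than 20 N) while the air is on (contact force between screw and platter above 20 N and value of joint cock below 1.3 rad).
It fails at once if a loose bystander is moved by more than 20 mm (distance of any of tray_cup, barlow, filter_cell, eyepiece, laser_collimator, bull_eye_level, driver from where it was at the start of the episode above 0.02 m).
It also fails if it takes over 61 s, if anything falls off the work surface, if the arm or the gripper's body presses on something with over 40 N, if the wrist force passes 120 N, or if a joint passes its speed limit or range.

### The arm

A 6-joint arm with a two-finger parallel gripper is mounted at the origin on the work surface. World frame = base frame: x ahead of the robot, y to its left, z up, the work surface at z = 0. Lengths are in mm, angles in rad, forces in N, time in s.
With the tool pointing down it reaches from about 350 to 775 mm from the base axis. Payload 7.3 kg.
Tool frame: the origin (TCP) lies midway between the tips of the shut fingers; the grasp point (between the pads) lies 19 mm behind it (bot.tcp_to_grasp is the distance from the TCP to the grasp point, in mm); z points along the fingers, y is the line along which they close (so a half turn about z gives the same grasp; the last joint's range is limited). The gripper opens to 92 mm and grips with 3 to 60 N. Pads are 19 mm wide; open, the fingers measure 130 mm over their backs; the gripper's body (75 mm by 190 mm) begins 47 mm behind the grasp point.
Start: joints at [1.138, 0.342, 1.524, -0, 1.275, -0.146], TCP at [148.499, 503.58, 226.741] pointing down, gripper open.
Joint ranges: [-2.53, 2.53], [-0.77, 2.02], [0.04, 2.7], [-1, 4.14], [0.28, 2.66], [-3.11, 3.11]. Speed limits (rad/s): [2.57, 2.57, 3.14, 3.14, 3.14, 3.14].

### API

Orientations are given as [roll, pitch, yaw] about the fixed x, y, z axes, in that order (R = Rz(yaw) Ry(pitch) Rx(roll)).
In Python, from plant import bot, viewer gives the robot as it stands. The module is installed in compiled form; this text tells all that it offers.
- The arm moves only by the shell command python3 -m handwheel 'ROWS'. ROWS is text: rows parted by semicolons, each of 7 numbers parted by spaces: the shift along the tool's x, y, z scaled (see below), then the turn, a rotation vector about the tool's x, y, z scaled (see below), then the opening, from -1 (shut) to 1 (fully open), so that 0 is half open. In form: tx ty tz rx ry rz gripper; .... A call has 1 to 8 rows; each row is the pose to reach, as a shift and turn from the pose commanded when the call began, along the tool's axes at that moment, turning the shorter way round; what a row does not reach only later rows make up. The controller multiplies each number of a shift by 10 cm and each number of a turn by pi rad. A row lasts 1/12 s, in which the tool goes at most 41.7 mm and 7.16 degrees, less where a joint would pass 70% of its speed; a pose out of reach is approached as far as the arm can. A call with a number of a shift or a turn outside -1 to 1 is refused whole. A call with a gripper value outside its range is refused whole. The fingers move at their own pace and stop on an object; the grip force is fixed at half the most. Time passes only in rows, so rows that repeat a pose let the fingers close. It gives the time, the measured TCP pose, the force, the opening and the grip force at its end, in the units of the state.
- bot.get_obs(): the state, without advancing time (a new reading comes with each control period).
- viewer.capture(name): name is "scene" or "top" or "wrist"; returns a dict with "frame" (400x640x3 uint8, red, green, blue), "fov_y" (degrees; the focal length in pixels is half the picture's height over the tangent of half this angle, whatever the lens; pixels are square), "cx", "cy" (the principal point, pixels), "T" (4x4, takes a point from camera to world coordinates). Camera axes: x right, y down, z forward; pixel columns grow to the right and rows downward; lengths in mm; the calibration is good to about 2 mm. A picture is of the moment at which its call begins. There is no depth.
- bot.close_job(): hands the job in; it is judged then, once.
Trained networks look in a picture, given as the dict that the camera call returned (one of the last four; its "shot" number tells which), for a name from the list of things; names that differ only in an ending like _2 or _b are one class to them, and where a whole thing is asked for, a point or a joint stands for the part that bears it (a point fixed in the world has none). Each returns a list of dicts, best first, with "score" (0 to 1); they miss things now and then, are a little off and sometimes report something else, mostly with a low value. They report only what shows in the picture. A call takes as long as a camera call. They do not tell look-alikes from the thing itself.
- viewer.recognise(target, picture): "centre" ([column, row] in pixels, amid what is visible of it).
- viewer.cut_out(target, picture): "pixels" (400x640 bool, what is visible of it) and "centre" ([column, row] in pixels, amid what is visible of it).
The state is a dict: "time": time; "joint_positions": joint angles; "dq": joint speeds; "tau": joint torques, N m; "tool_pos": TCP position; "tcp_rot": TCP orientation; "contact_force": force on the tool from outside, world axes, zero at the start; "moment": the same for the moment, N m; "grip_width": finger opening in mm; "finger_force": force on a finger pad.
Only numpy, scipy, OpenCV 4.12 (cv2) and the standard library are available. Lean on these libraries where they do the work, as an engineer would, in place of code of your own. Each camera call takes 0.05 s, during which the arm holds its last target. There are 200 camera calls.

## Working session

There is one attempt and no reset: what is moved stays moved. The work goes in short steps, Python scripts to look and compute and a shell command to move; the robot and the scene stay as the last step left them, time stands still between calls to the robot, and variables do not carry over. Pictures are saved under pics/ and viewed, at most 10 in all, crops included, and the job is handed in when it is done.

```bash
mkdir -p pics; cat > h.py <<'E'
import numpy as np,cv2
from plant import bot,viewer
def save(p,n,crop=None,s=1):
    f=p["frame"][:,:,::-1]
    if crop: x0,y0,x1,y1=crop; f=f[y0:y1,x0:x1]
    cv2.imwrite("pics/"+n,cv2.resize(f,None,fx=s,fy=s,interpolation=cv2.INTER_CUBIC))
def ray(p,uv):
    f=p["frame"].shape[0]/2/np.tan(np.radians(p["fov_y"])/2)
    T=np.array(p["T"]);d=T[:3,:3]@np.array([(uv[0]-p["cx"])/f,(uv[1]-p["cy"])/f,1]);return T[:3,3],d
def at(p,uv,z):
    o,d=ray(p,uv);return o+d*(z-o[2])/d[2]
def pix(p,X):
    f=p["frame"].shape[0]/2/np.tan(np.radians(p["fov_y"])/2)
    T=np.array(p["T"]);c=T[:3,:3].T@(np.array(X)-T[:3,3]);return np.array([p["cx"]+f*c[0]/c[2],p["cy"]+f*c[1]/c[2]])
E
python3 - <<'E'
from h import *
np.set_printoptions(precision=1,suppress=True)
Z=dict(pointer=66,index_line=66,index_knob=118,platter=64,lever_grip=72,clamp=123,tee=175,tee_end=175,tray_cup=24,barlow=49,filter_cell=5,eyepiece=36,laser_collimator=47,bull_eye_level=6,driver=10,stand=30)
for c in("top","scene"):
    p=viewer.capture(c);save(p,c+".png");print(c,np.array(p["T"])[:3,3],p["fov_y"])
    for k,z in Z.items():
        print(k,[(round(r["score"],2),np.array(r["centre"]),at(p,r["centre"],z)[:2]) for r in viewer.recognise(k,p)[:4]])
print(bot.get_obs())
E
```

```text
top [ 292.7  -32.4 1629.5] 47.159445935753226
pointer [(0.91, array([305.6, 194.5]), array([614.3,  16.6]))]
index_line [(0.63, array([301.4, 200.6]), array([592.4,  30.8]))]
index_knob [(0.97, array([299.6, 200.6]), array([582.4,  34.7])), (0.24, array([306.6, 195.7]), array([599.5,  11.6]))]
platter [(0.68, array([303.8, 201.3]), array([590.5,  22.5])), (0.31, array([324.9, 222.8]), array([516.1, -51.8]))]
lever_grip [(0.51, array([370.9, 181.3]), array([ 663.4, -210.2]))]
clamp [(0.9, array([227.9, 303.5]), array([241.2, 257.4])), (0.63, array([370.2, 182. ]), array([ 648.8, -202. ])), (0.58, array([333.3, 237.2]), array([460.3, -79.4])), (0.31, array([300. , 199.1]), array([586.5,  33.3]))]
tee [(0.76, array([211.1, 287.4]), array([291.2, 302.5])), (0.47, array([324.8, 222.8]), array([500.3, -50.1]))]
tee_end [(0.57, array([324.9, 221.8]), array([503.5, -50.4])), (0.55, array([325.8, 223.9]), array([496.8, -53.4])), (0.54, array([208.8, 285.5]), array([296.9, 310.1]))]
tray_cup [(0.89, array([192.7, 226.2]), array([502.5, 415.2]))]
barlow [(0.62, array([334.1, 238.3]), array([464
[... 2013 characters left out ...]
, 246.6]), array([ 371.1, -455.1]))]
laser_collimator [(0.86, array([164.2, 265.7]), array([ 448.3, -468.8]))]
bull_eye_level []
driver [(0.59, array([187.1, 300.6]), array([ 565.6, -472.1]))]
stand [(0.74, array([320.5, 207.6]), array([582.8,  13.4])), (0.38, array([373.9, 125.7]), array([437.3, 394.1]))]
{'time': 1.7, 'joint_positions': array([ 1.1,  0.3,  1.5, -0. ,  1.3, -0.1]), 'dq': array([-0., -0., -0., -0.,  0.,  0.]), 'tau': array([ -0. , -43.1, -24.4,   0.1,   0. ,  -0. ]), 'tool_pos': array([148.5, 503.6, 226.7]), 'tcp_rot': array([3.1, 0. , 2.9]), 'contact_force': array([ 1.5, -0.3, -0.8]), 'moment': array([ 0. ,  0.1, -0. ]), 'finger_force': 0.0, 'grip_width': 91.77570755238891}
```

```bash
python3 - <<'E'
from h import *
p=cv2.imread("pics/top.png");cv2.imwrite("pics/t2.png",cv2.resize(p[130:330,170:470],None,fx=2.66,fy=2.66,interpolation=cv2.INTER_CUBIC))
p=cv2.imread("pics/scene.png");cv2.imwrite("pics/s2.png",cv2.resize(p[40:320,130:500],None,fx=2.1,fy=2.1,interpolation=cv2.INTER_CUBIC))
E
```

```text
(no output)
```

View pics/t2.png

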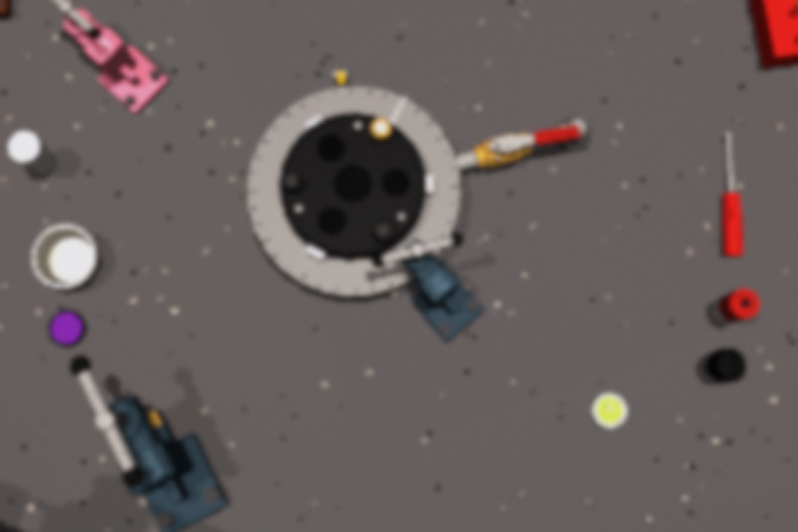

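View pics/s2.png

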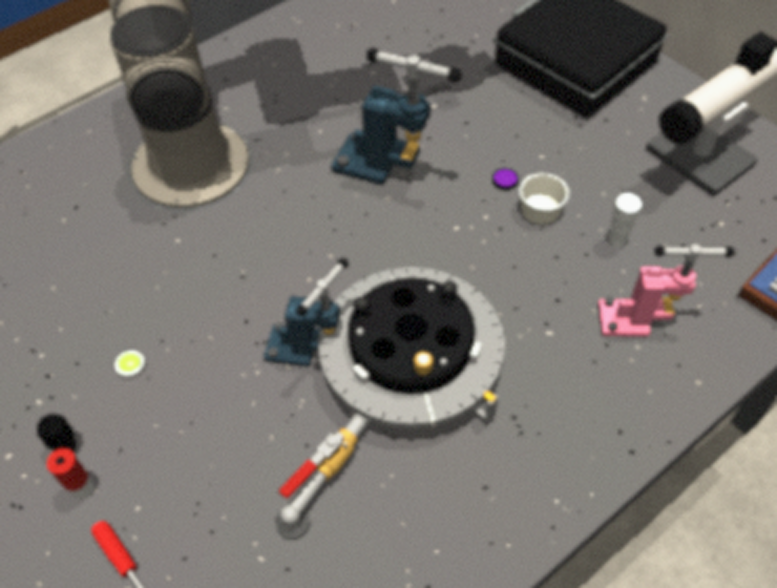

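The small blue-grey clamp is next to the platter, with its T hub at about top px (327,223). The look-alikes are the large blue-grey clamp at about (228,303) and the pink one at about (213,158), and I reject both. The red lever sleeve is at about (380,181), the brass knob at about (313,178), and the pointer tip at about (298,159). The white line lies about 30° clockwise of the pointer.

```bash
cat >> h.py <<'E'
from scipy.spatial.transform import Rotation as Ro
def plan(xyz,yaw):
    "scaled shift, turn for tool-down pose with closing axis..yaw of euler"
    o=bot.get_obs();R=Ro.from_euler('xyz',o['tcp_rot']);G=Ro.from_euler('xyz',[np.pi,0,yaw])
    s=R.inv().apply(np.array(xyz)-o['tool_pos'])/100;t=(R.inv()*G).as_rotvec()/np.pi
    print("plan",np.round(s,3),np.round(t,3),"rows turn",np.linalg.norm(t)*180/7.16)
E
python3 - <<'E'
from h import *
np.set_printoptions(precision=1,suppress=True)
p=viewer.capture("top")
q=lambda x,y:(170+x/2.66,130+y/2.66)
for n,x,y,z in[("c",354,191,64),("pointer",341,77,70),("line",405,97,66),("knob",381,128,130),("axis",507,142,70),("sleeve",558,135,75),("teeA",378,260,175),("teeB",458,239,175),("hub",417,247,180),("pipeend",578,127,34)]:
    print(n,at(p,q(x,y),z))
m=viewer.cut_out("platter",p)
for r in m[:2]:
    c,_=cv2.findContours(r["pixels"].astype(np.uint8),0,1);c=max(c,key=cv2.contourArea);print(r["score"],cv2.minEnclosingCircle(c),cv2.fitEllipse(c))
    print(at(p,cv2.minEnclosingCircle(c)[0],60))
o=bot.get_obs();np.set_printoptions(precision=4,suppress=True);print(o['tcp_rot'],o['tool_pos'],Ro.from_euler('xyz',o['tcp_rot']).as_matrix())
w=viewer.capture("wrist");R=Ro.from_euler('xyz',o['tcp_rot']);T=np.array(w["T"]);print("cam in tool",R.inv().apply(T[:3,3]-o['tool_pos']),R.as_matrix().T@T[:3,:3],w["fov_y"])
plan([540,20,330],np.pi/2);plan([540,20,330],-np.pi/2);plan([540,20,330],np.pi)
E
```

```text
c [588.6  24.9  64. ]
pointer [741.1  45.2  70. ]
line [716. -40.  66.]
knob [657.8  -9.9 130. ]
axis [ 655.9 -174.5   70. ]
sleeve [ 665.1 -240.7   75. ]
teeA [483.7  -9.8 175. ]
teeB [ 510.7 -105.7  175. ]
hub [499.5 -56.3 180. ]
pipeend [ 686.4 -273.2   34. ]
0.68 ((301.5150451660156, 201.3653106689453), 39.92740249633789) ((301.04718017578125, 200.3397216796875), (73.4744873046875, 79.47126770019531), 52.8731575012207)
[590.9  30.6  60. ]
[ 3.1415 -0.      2.8548] [148.4822 503.5698 226.7318] [[-0.9592  0.2829 -0.    ]
 [ 0.2829  0.9592  0.0001]
 [ 0.      0.0001 -1.    ]]
cam in tool [  78.5913    1.2065 -158.0901] [[-0.0006 -0.9562 -0.2929]
 [ 1.     -0.001   0.0011]
 [-0.0013 -0.2929  0.9562]] 69.4384654183802
plan [-5.123 -3.531 -1.033] [ 0.    -0.     0.409] rows turn 10.27504421124381
plan [-5.123 -3.531 -1.033] [ 0.     0.    -0.591] rows turn 14.864620612459156
plan [-5.123 -3.531 -1.033] [ 0.     0.    -0.091] rows turn 2.294788267217606
```

```bash
H="python3 -m handwheel"
$H '0 0 -1 0 0 0 0; 0 0 -1 0 0 0 0; 0 0 -1 0 0 0 0'
$H '-0.6 -0.4 -0.5 0 0 0 0; -0.6 -0.4 -0.5 0 0 0 0; -0.6 -0.4 -0.5 0 0 0 0' 
$H '-1 -0.6 0 0 0 0 0; -1 -0.6 0 0 0 0 0; -1 -0.6 0 0 0 0 0'
$H '-1 -0.6 0 0 0 0 0; -1 -0.6 0 0 0 0 0; -1 -0.6 0 0 0 0 0'
$H '-1 -0.6 0 0 0 0 0; -1 -0.6 0 0 0 0 0; -1 -0.6 0 0 0 0 0'
$H '-1 -0.6 0 0 0 0 0; -1 -0.6 0 0 0 0 0; -1 -0.6 0 0 0 0 0'
$H '-1 -0.6 0.4 0 0 -0.09 0; -1 -0.6 0.4 0 0 -0.09 0; -1 -0.6 0.4 0 0 -0.09 0;-1 -0.6 0.4 0 0 -0.09 0'
```

```text
time: 2.1
tool_pos: [149.0, 504.7, 332.0]
tcp_rot: [3.134, 0.001, 2.855]
contact_force: [1.3, 0.5, 1.4]
grip_width: 76.1
finger_force: 0.0
time: 2.35
tool_pos: [197.5, 446.5, 381.4]
tcp_rot: [3.135, 0.004, 2.853]
contact_force: [0.0, 0.4, 0.5]
grip_width: 56.8
finger_force: 0.0
time: 2.6
tool_pos: [274.5, 360.9, 376.7]
tcp_rot: [3.142, 0.0, 2.856]
contact_force: [1.5, 1.6, 0.4]
grip_width: 46.1
finger_force: 0.0
time: 2.85
tool_pos: [353.8, 274.6, 376.6]
tcp_rot: [-3.141, 0.0, 2.854]
contact_force: [0.7, 0.8, 0.6]
grip_width: 45.6
finger_force: 0.0
time: 3.1
tool_pos: [433.0, 188.5, 376.5]
tcp_rot: [-3.141, 0.0, 2.854]
contact_force: [0.8, 0.7, 0.1]
grip_width: 45.6
finger_force: 0.0
time: 3.35
tool_pos: [512.0, 102.6, 376.2]
tcp_rot: [-3.141, -0.0, 2.854]
contact_force: [0.5, -0.3, -0.4]
grip_width: 46.0
finger_force: 0.0
time: 3.68
tool_pos: [591.8, 13.9, 331.3]
tcp_rot: [-3.14, -0.006, 3.134]
contact_force: [-0.9, 0.5, -1.4]
grip_width: 45.8
finger_force: 0.0
```

```bash
python3 - <<'E'
from h import *
np.set_printoptions(precision=1,suppress=True)
p=viewer.capture("wrist");save(p,"w1.png",(0,0,640,400),1.25)
for k,z in dict(pointer=69,index_line=66,index_knob=130,lever_grip=77,tee=175,tee_end=175).items():
    print(k,[(round(r["score"],2),np.array(r["centre"]),at(p,r["centre"],z)[:2]) for r in viewer.recognise(k,p)[:3]])
o=bot.get_obs();print(o['time'],o['tool_pos'],o['tcp_rot'])
np.save("w1.npy",p,allow_pickle=True)
E
```

```text
pointer [(0.69, array([322.5, 167.2]), array([590. ,  23.9]))]
index_line [(0.79, array([328.3, 162.2]), array([583.2,  32.5]))]
index_knob [(0.88, array([328.3, 164.2]), array([575.3,  30. ])), (0.3, array([172.4, 218.8]), array([ 646.6, -176.6]))]
lever_grip [(0.72, array([ 14.5, 147.8]), array([ 557.4, -412.4])), (0.65, array([174.3, 218.6]), array([ 665.8, -202. ]))]
tee [(0.65, array([252.5,  96.6]), array([497.1, -50. ]))]
tee_end [(0.93, array([254. ,  93.8]), array([494.5, -48.3]))]
4.0333 [589.   20.2 337.9] [3.1 0.  3.1]
```

View pics/w1.png

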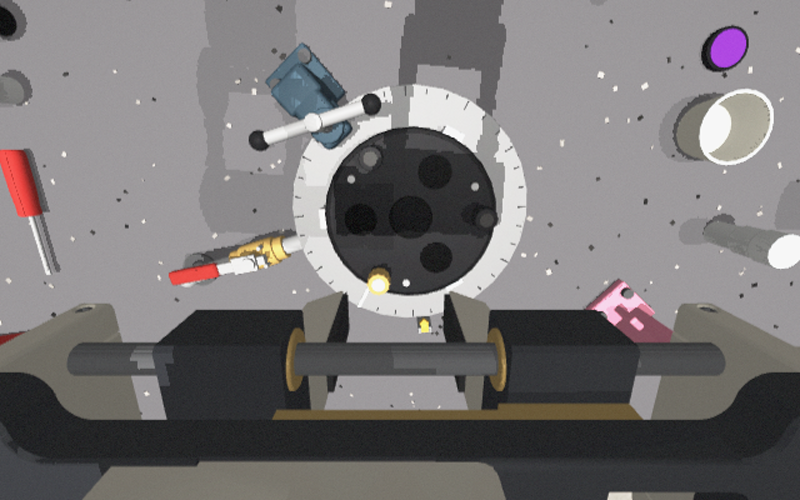

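The close view confirms the choice. The small blue-grey clamp has its T hub at view px (313,122) and bar ends at (371,104) and (259,141). The brass knob top is at (377,285), the yellow pointer at (424,326), and the red sleeve at (194,273).

```bash
python3 - <<'E'
from h import *
np.set_printoptions(precision=1,suppress=True)
p=np.load("w1.npy",allow_pickle=True).item()
f=p["frame"]
hsv=cv2.cvtColor(f,cv2.COLOR_RGB2HSV)
q=lambda x,y:((x)/1.25,(y)/1.25)
def blob(lo,hi,box):
    m=cv2.inRange(hsv,lo,hi);b=np.zeros_like(m);x0,y0,x1,y1=box;b[y0:y1,x0:x1]=m[y0:y1,x0:x1];ys,xs=np.nonzero(b);return xs,ys
xs,ys=blob((20,120,120),(35,255,255),(325,245,355,275));print("pointer px",xs.mean(),ys.mean(),len(xs),at(p,(xs.mean(),ys.mean()),69))
i=ys.argmin();print("tip",at(p,(xs[i],ys[i]),66))
xs,ys=blob((0,150,80),(8,255,255),(120,200,190,240));s=at(p,(xs.mean(),ys.mean()),76);print("sleeve",s)
c=[at(p,q(*a),64)[:2] for a in[(292,203),(527,197),(408,84),(300,152),(517,150)]];c=np.array(c)
A=np.c_[2*c,np.ones(len(c))];r=np.linalg.lstsq(A,(c**2).sum(1),rcond=None)[0];print("centre",r[:2],np.sqrt(r[2]+r[:2]@r[:2]))
k=at(p,q(378,284),130);print("knob",k)
# robust circle: sample edge of cell? angle of tee
h=at(p,q(313,121),183);a=at(p,q(371,104),175);b=at(p,q(259,141),175);print("hub",h,"ends",a,b,(a+b)/2,np.hypot(*(a-b)[:2]),np.arctan2(*(a-b)[1::-1]))
ct=r[:2];C=ct
print("pin ang",np.arctan2(*(s[:2]-C)[::-1]))
for n,v in(("knob",k),("hub",h),("sleeve",s)):print(n,np.hypot(*(v[:2]-C)),np.arctan2(v[1]-C[1],v[0]-C[0]))
print(bot.get_obs()['joint_positions'])
E
```

```text
pointer px 339.12068965517244 259.7241379310345 58 [741.7  50.6  69. ]
tip [734.8  48.9  66. ]
sleeve [ 666.1 -232.2   76. ]
centre [593.5  30.9] 140.31005217788456
knob [659.9  -4.4 130. ]
hub [497.8 -50.4 183. ] ends [484.7  -4.1 175. ] [512.7 -98.4 175. ] [498.7 -51.3 175. ] 98.4027808649547 1.8595291257712634
pin ang -1.3015303303917785
knob 75.2226685797174 -0.48809672316595204
hub 125.64994345162597 -2.437177066738142
sleeve 272.91456884591236 -1.3015303303917785
[-0.1  0.4  1.1  0.   1.6 -1.7]
```

```bash
python3 - <<'E'
from h import *
plan([660.3,-4.6,175],2.653);plan([660.3,-4.6,107],2.653)
E
```

```text
plan [-0.71  -0.247  1.631] [0.    0.001 0.155] rows turn 3.8888737375661773
plan [-0.709 -0.247  2.311] [0.    0.001 0.155] rows turn 3.8888737375661773
```

```bash
H="python3 -m handwheel"
$H '-0.71 -0.25 0.9 0 0 0.155 0.3; -0.71 -0.25 0.9 0 0 0.155 0.3; -0.71 -0.25 0.9 0 0 0.155 0.3; -0.71 -0.25 0.9 0 0 0.155 0.3; -0.71 -0.25 0.9 0 0 0.155 0.3'
$H '0 0 0.73 0 0 0 0.3; 0 0 0.73 0 0 0 0.3; 0 0 0.73 0 0 0 0.3;0 0 0.73 0 0 0 0.3'
python3 - <<'E'
from h import *
p=viewer.capture("wrist");save(p,"w2.png",(0,0,640,400),1.25)
plan([660.3,-4.6,107],2.653)
E
```

```text
time: 4.45
tool_pos: [660.0, -5.6, 244.4]
tcp_rot: [-3.14, -0.004, 2.647]
contact_force: [-0.5, -0.2, 0.5]
grip_width: 59.6
finger_force: 0.0
time: 4.78
tool_pos: [659.8, -5.4, 174.6]
tcp_rot: [-3.141, -0.001, 2.654]
contact_force: [-0.4, -0.6, 1.1]
grip_width: 59.7
finger_force: 0.0
plan [0.014 0.005 0.696] [0.    0.001 0.   ] rows turn 0.02683239041260046
```

View pics/w2.png

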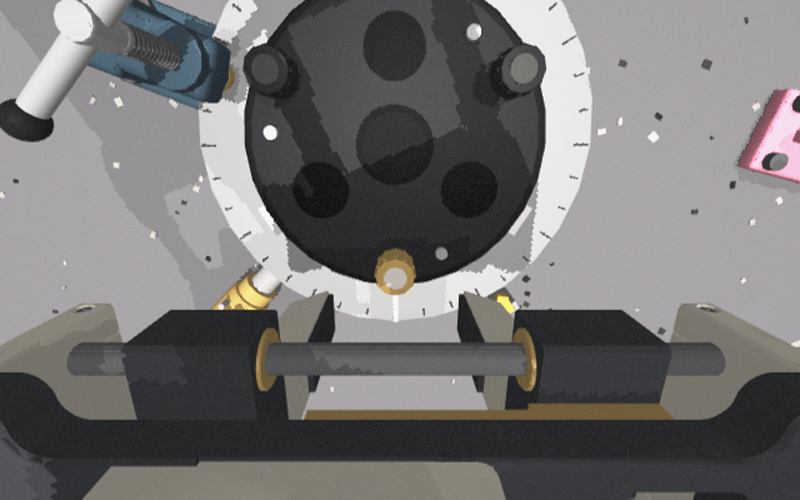

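The knob at view px (395,272) is centred between the fingers, and the line is in radial alignment, so I descend and grip.

```bash
H="python3 -m handwheel"
$H '0 0 0.68 0 0 0 0.3; 0 0 0.68 0 0 0 0.3; 0 0 0.68 0 0 0 0.3'
$H '0 0 0 0 0 0 -0.6; 0 0 0 0 0 0 -0.6; 0 0 0 0 0 0 -0.6;0 0 0 0 0 0 -0.6; 0 0 0 0 0 0 -0.6'
python3 - <<'E'
from h import *
o=bot.get_obs();R=Ro.from_euler('xyz',o['tcp_rot'])
P=R.inv().apply(np.array([593.5,30.9,o['tool_pos'][2]])-o['tool_pos']);print("pivot",P, o['tcp_rot'])
for t in np.arange(1,9)*0.308/8:
    r=Ro.from_rotvec([0,0,-t]);print(np.round((P-r.apply(P))/100,3),round(-t/np.pi,4))
E
```

```text
time: 5.08
tool_pos: [658.8, -5.7, 103.6]
tcp_rot: [-3.14, -0.004, 2.652]
contact_force: [-1.4, 0.5, -1.8]
grip_width: 59.8
finger_force: 0.0
time: 5.5
tool_pos: [661.2, -6.3, 107.5]
tcp_rot: [3.14, 0.003, 2.651]
contact_force: [-0.2, -0.0, -0.7]
grip_width: 30.9
finger_force: 0.0
pivot [77.21190255  0.92198058 -0.20203018] [3.14048763e+00 2.62975515e-03 2.65071753e+00]
[0.   0.03 0.  ] -0.0123
[0.002 0.059 0.   ] -0.0245
[ 0.004  0.089 -0.   ] -0.0368
[ 0.008  0.119 -0.   ] -0.049
[0.012 0.148 0.   ] -0.0613
[0.018 0.177 0.   ] -0.0735
[0.025 0.206 0.   ] -0.0858
[ 0.034  0.235 -0.   ] -0.098
```

```bash
H="python3 -m handwheel"
$H '0 0 0 0 0 0 -1; 0 0 0 0 0 0 -1; 0 0 0 0 0 0 -1'
$H '0 0.015 0 0 0 -0.006 -1; 0.001 0.04 0 0 0 -0.017 -1; 0.004 0.089 0 0 0 -0.037 -1; 0.008 0.119 0 0 0 -0.049 -1; 0.012 0.148 0 0 0 -0.061 -1; 0.018 0.177 0 0 0 -0.0735 -1; 0.025 0.206 0 0 0 -0.086 -1; 0.034 0.235 0 0 0 -0.098 -1'
$H '0 0.03 0 0 0 -0.012 -1; 0.002 0.059 0 0 0 -0.0245 -1; 0.004 0.089 0 0 0 -0.037 -1; 0.008 0.119 0 0 0 -0.049 -1; 0.012 0.148 0 0 0 -0.061 -1; 0.018 0.177 0 0 0 -0.0735 -1; 0.023 0.198 0 0 0 -0.0825 -1; 0.025 0.206 0 0 0 -0.086 -1'
$H '0 0 0 0 0 0 -1; 0 0 0 0 0 0 -1; 0 0 0 0 0 0 -1'
python3 - <<'E'
from h import *
p=viewer.capture("wrist");save(p,"w3.png",(160,160,480,300),2.5)
p=viewer.capture("top");save(p,"t3.png",(260,130,420,250),5)
o=bot.get_obs();print(o['tcp_rot'],o['tool_pos'],np.arctan2(o['tool_pos'][1]-30.9,o['tool_pos'][0]-593.5))
E
```

```text
time: 5.75
tool_pos: [660.7, -6.4, 106.7]
tcp_rot: [3.141, 0.001, 2.651]
contact_force: [-1.5, -0.3, 6.4]
grip_width: 23.4
finger_force: 30.0
time: 6.42
tool_pos: [668.4, 16.2, 106.7]
tcp_rot: [-3.142, 0.0, 2.961]
contact_force: [-2.1, -0.1, 6.8]
grip_width: 23.2
finger_force: 30.0
time: 7.08
tool_pos: [669.2, 37.1, 106.7]
tcp_rot: [-3.142, -0.001, -3.053]
contact_force: [-5.2, -1.3, 7.0]
grip_width: 23.3
finger_force: 30.0
time: 7.33
tool_pos: [669.3, 36.8, 106.7]
tcp_rot: [-3.141, -0.001, -3.054]
contact_force: [-4.4, -0.9, 7.0]
grip_width: 23.1
finger_force: 30.0
[-3.14157236e+00 -6.83339157e-04 -3.05443882e+00] [669.234462    36.77398672 106.66616718] 0.0774053235727801
```

View pics/w3.png

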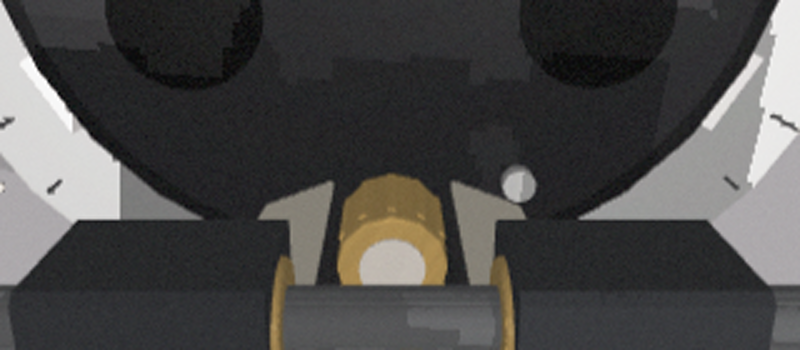

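The gripper hides the pointer in this view. The knob is still gripped and about 0.05 rad remains. I'll turn that, then check with the scene camera.

```bash
H="python3 -m handwheel"
$H '0 0.02 0 0 0 -0.008 -1; 0 0.038 0 0 0 -0.016 -1; 0 0.038 0 0 0 -0.016 -1;0 0.038 0 0 0 -0.016 -1'
python3 - <<'E'
from h import *
p=viewer.capture("scene")
q=viewer.capture("top")
a=cv2.resize(p["frame"][170:270,240:400],None,fx=5,fy=5)[:300*2,:800];b=cv2.resize(q["frame"][145:215,265:345],None,fx=5,fy=5)
cv2.imwrite("pics/s4.png",a[:,:,::-1]);cv2.imwrite("pics/t4.png",b[:,:,::-1])
C=np.array([593.5,30.9]);o=bot.get_obs()['tool_pos'][:2]-C;print(np.arctan2(o[1],o[0]),np.hypot(*o))
for a in(.10,.12,.128,.14):print(a,[pix(c,[C[0]+140*np.cos(a),C[1]+140*np.sin(a),66]).round(1) for c in(p,q)])
E
```

```text
time: 7.77
tool_pos: [668.8, 40.6, 106.7]
tcp_rot: [-3.141, -0.001, -3.004]
contact_force: [-4.6, -0.5, 8.1]
grip_width: 23.7
finger_force: 30.0
0.12785231787943943 75.95322745079547
0.1 [array([360.4, 227.4]), array([298.3, 161.5])]
0.12 [array([361. , 226.9]), array([297.5, 161.6])]
0.128 [array([361.3, 226.6]), array([297.2, 161.6])]
0.14 [array([361.6, 226.3]), array([296.7, 161.7])]
```

View pics/s4.png

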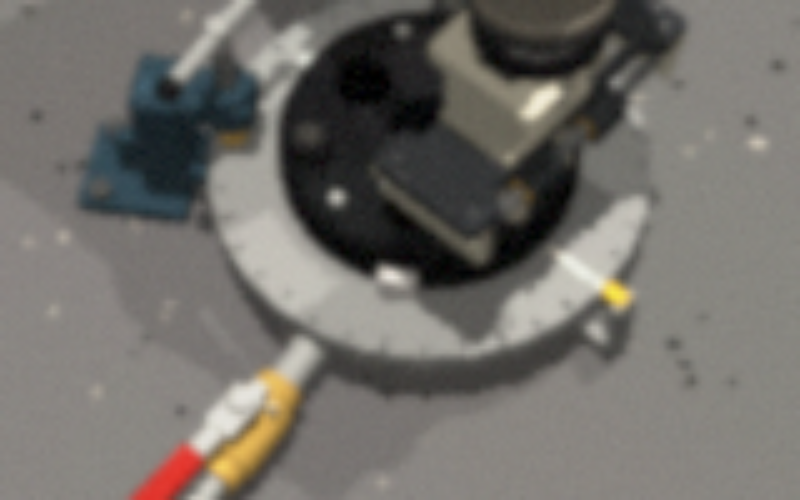

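The scene view shows the white line at (575,270) running straight into the yellow tip at (620,295), so they are aligned. I'll hold briefly, release, lift and look.

```bash
H="python3 -m handwheel"
$H '0 0 0 0 0 0 -1; 0 0 0 0 0 0 -1; 0 0 0 0 0 0 -1; 0 0 0 0 0 0 -1; 0 0 0 0 0 0 0; 0 0 0 0 0 0 0; 0 0 0 0 0 0 0;0 0 0 0 0 0 0'
$H '0 0 -0.6 0 0 0 0; 0 0 -0.9 0 0 0 0; 0 0 -0.9 0 0 0 0;0 0 -0.9 0 0 0 0'
python3 - <<'E'
from h import *
a=-1.39;A=np.array([653.8,-165]);g=A+70*np.array([np.cos(a),np.sin(a)]);print(g)
plan([*g,150],a+np.pi)
E
```

```text
time: 8.53
tool_pos: [669.4, 40.6, 105.3]
tcp_rot: [3.141, -0.0, -3.004]
contact_force: [-0.1, 0.1, -1.1]
grip_width: 43.8
finger_force: 0.0
time: 8.87
tool_pos: [671.4, 40.5, 200.1]
tcp_rot: [-3.14, 0.008, -3.004]
contact_force: [-1.3, 0.7, -0.2]
grip_width: 45.8
finger_force: 0.0
[ 666.38690844 -233.85905704]
plan [ 0.429 -2.71   0.502] [0.002 0.002 0.486] rows turn 12.222629284334888
```

```bash
H="python3 -m handwheel"
$H '0.16 -1 0 0 0 0.3 0; 0.16 -1 0 0 0 0.3 0; 0.16 -1 0 0 0 0.3 0; 0.16 -1 0 0 0 0.3 0; 0.16 -1 0 0 0 0.3 0; 0.16 -1 0 0 0 0.3 0; 0.16 -1 0 0 0 0.3 0; 0.16 -1 0 0 0 0.3 0'
python3 - <<'E'
from h import *
plan([666.4,-233.9,150],-1.39+np.pi)
E
```

```text
time: 9.53
tool_pos: [666.7, -60.7, 193.9]
tcp_rot: [-3.14, -0.002, 2.33]
contact_force: [0.4, 0.0, 0.4]
grip_width: 45.6
finger_force: 0.0
plan [-1.256 -1.193  0.438] [-0.001 -0.001  0.184] rows turn 4.626603898249634
```

```bash
H="python3 -m handwheel"
$H '-1 -0.95 0.3 0 0 0.184 0; -1 -0.95 0.3 0 0 0.184 0; -1 -0.95 0.3 0 0 0.184 0; -1 -0.95 0.3 0 0 0.184 0; -1 -0.95 0.3 0 0 0.184 0; -1 -0.95 0.3 0 0 0.184 0'
python3 - <<'E'
from h import *
np.set_printoptions(precision=2,suppress=True)
p=viewer.capture("wrist");save(p,"w5.png",None,1.25)
hsv=cv2.cvtColor(p["frame"],cv2.COLOR_RGB2HSV);m=cv2.inRange(hsv,(0,150,70),(8,255,255))
n,l,st,c=cv2.connectedComponentsWithStats(m)
for i in np.argsort(-st[1:,4])[:3]+1:
    ys,xs=np.nonzero(l==i);X=np.array([at(p,(x,y),77)[:2] for x,y in zip(xs,ys)]);e,v=np.linalg.eigh(np.cov(X.T));print(st[i],X.mean(0),np.sqrt(12*e),v[:,1],np.arctan2(*v[::-1,1]))
plan([666.4,-233.9,150],-1.39+np.pi)
E
```

```text
time: 10.03
tool_pos: [667.0, -200.0, 163.2]
tcp_rot: [-3.139, -0.002, 1.753]
contact_force: [0.9, -0.1, -0.2]
grip_width: 45.7
finger_force: 0.0
[ 300  208   19   61 1086] [ 667.17 -231.43] [16.74 59.66] [-0.19  0.98] 1.7589040827964846
plan [-0.34 -0.07  0.14] [-0. -0.  0.] rows turn 0.06247988622079943
```

View pics/w5.png

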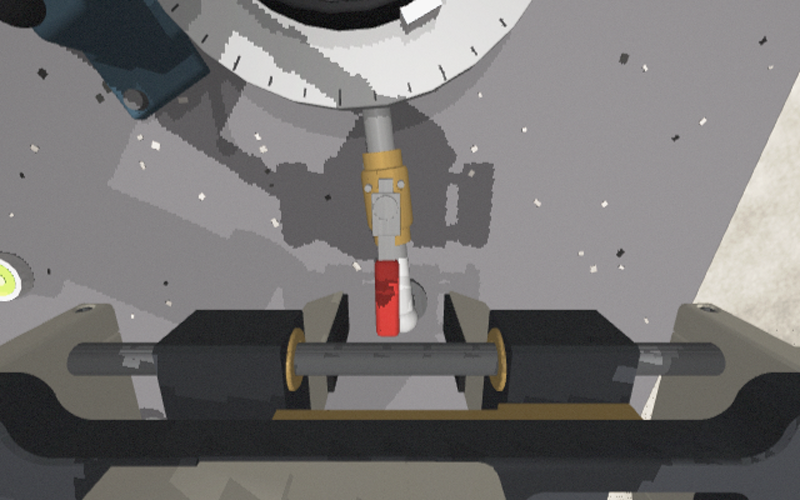

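The red sleeve runs from view px (387,262) to (387,335), already almost centred between the fingers, so I descend and grip it.

```bash
H="python3 -m handwheel"
$H '-0.315 -0.06 0.5 0 0 0 0; -0.315 -0.06 0.5 0 0 0 0; -0.315 -0.06 0.99 0 0 0 0; -0.315 -0.06 0.99 0 0 0 0;-0.315 -0.06 0.99 0 0 0 0'
$H '0 0 0.04 0 0 0 -1; 0 0 0.04 0 0 0 -1; 0 0 0.04 0 0 0 -1; 0 0 0.04 0 0 0 -1; 0 0 0.04 0 0 0 -1; 0 0 0.04 0 0 0 -1;0 0 0.04 0 0 0 -1'
python3 - <<'E'
from h import *
o=bot.get_obs();R=Ro.from_euler('xyz',o['tcp_rot'])
P=R.inv().apply(np.array([654.1,-162.8,o['tool_pos'][2]])-o['tool_pos']);print("pivot",P, o['tcp_rot'])
for t in np.arange(1,9)*0.72/8:
    r=Ro.from_rotvec([0,0,t]);print(np.round((P-r.apply(P))/100,3),round(t/np.pi,4))
E
```

```text
time: 10.5
tool_pos: [665.6, -228.7, 62.5]
tcp_rot: [-3.134, -0.006, 1.76]
contact_force: [-0.4, -0.6, 0.3]
grip_width: 45.7
finger_force: 0.0
time: 11.08
tool_pos: [668.2, -231.0, 64.3]
tcp_rot: [3.141, 0.001, 1.759]
contact_force: [-3.2, 0.8, 6.1]
grip_width: 17.6
finger_force: 29.9
pivot [69.63913425 -1.10549838 -0.08495584] [3.14066129e+00 1.20515785e-03 1.75892532e+00]
[ 0.002 -0.063  0.   ] 0.0286
[ 0.009 -0.125  0.   ] 0.0573
[ 0.022 -0.186  0.   ] 0.0859
[ 0.041 -0.246  0.   ] 0.1146
[ 0.065 -0.304  0.   ] 0.1432
[ 0.093 -0.36   0.   ] 0.1719
[ 0.127 -0.412  0.   ] 0.2005
[ 0.166 -0.462 -0.   ] 0.2292
```

```bash
H="python3 -m handwheel"
$H '0.002 -0.063 0 0 0 0.029 -1; 0.009 -0.125 0 0 0 0.057 -1; 0.022 -0.186 0 0 0 0.086 -1; 0.041 -0.246 0 0 0 0.115 -1; 0.065 -0.304 0 0 0 0.143 -1; 0.093 -0.36 0 0 0 0.172 -1; 0.127 -0.412 0 0 0 0.2 -1; 0.166 -0.462 0 0 0 0.229 -1'
$H '0.002 -0.063 0 0 0 0.029 -1; 0.009 -0.125 0 0 0 0.057 -1; 0.022 -0.186 0 0 0 0.086 -1; 0.041 -0.246 0 0 0 0.115 -1; 0.065 -0.304 0 0 0 0.143 -1; 0.093 -0.36 0 0 0 0.172 -1; 0.11 -0.386 0 0 0 0.186 -1;0.11 -0.386 0 0 0 0.186 -1'
python3 - <<'E'
from h import *
o=bot.get_obs();print(o['contact_force'],o['moment'],o['tool_pos'],o['tcp_rot'])
E
```

```text
time: 11.75
tool_pos: [620.5, -224.0, 64.4]
tcp_rot: [3.137, -0.0, 1.034]
contact_force: [1.6, -1.9, 3.7]
grip_width: 17.5
finger_force: 29.7
time: 12.42
tool_pos: [593.2, -195.1, 64.3]
tcp_rot: [3.137, -0.003, 0.451]
contact_force: [2.3, -4.3, 3.4]
grip_width: 17.7
finger_force: 30.0
[ 2.34470886 -4.33687551  3.42435004] [-0.70439787 -0.09152812 -0.35394048] [ 593.21935047 -195.09091616   64.30961656] [ 3.13707703e+00 -2.78453285e-03  4.51370407e-01]
```

```bash
H="python3 -m handwheel"
$H '0.001 -0.035 0 0 0 0.016 -1; 0.003 -0.07 0 0 0 0.032 -1; 0.005 -0.085 0 0 0 0.038 -1; 0.005 -0.085 0 0 0 0.038 -1'
$H '0 -0.02 0 0 0 0.009 -1; 0 -0.028 0 0 0 0.013 -1; 0 -0.028 0 0 0 0.013 -1'
$H '0 -0.014 0 0 0 0.006 -1; 0 -0.028 0 0 0 0.013 -1; 0 -0.028 0 0 0 0.013 -1'
```

```text
time: 12.75
tool_pos: [590.2, -187.7, 64.3]
tcp_rot: [3.137, -0.004, 0.333]
contact_force: [2.6, -4.6, 3.7]
grip_width: 17.6
finger_force: 30.1
time: 13.0
tool_pos: [589.6, -185.9, 64.3]
tcp_rot: [3.136, -0.004, 0.294]
contact_force: [3.0, -7.9, 1.2]
grip_width: 17.7
finger_force: 29.9
time: 13.25
tool_pos: [589.6, -185.6, 64.4]
tcp_rot: [3.131, -0.005, 0.254]
contact_force: [3.8, -15.8, -1.7]
grip_width: 17.9
finger_force: 30.6
```

Force climbs with no further motion, so the lever is at its stop. I'll release, lift and check.

```bash
H="python3 -m handwheel"
$H '0 0 0 0 0 0 -1; 0 0 0 0 0 0 0; 0 0 0 0 0 0 0; 0 0 0 0 0 0 0; 0 0 0 0 0 0 0'
$H '0 0 -0.5 0 0 0 0; 0 0 -1 0 0 0 0; 0 0 -1 0 0 0 0; 0 0 -1 0 0 0 0'
$H '-0.1 -0.4 -1 0 0 0 0; -0.1 -0.4 -1 0 0 0 0; -0.1 -0.4 -1 0 0 0 0; -0.1 -0.4 -1 0 0 0 0'
python3 - <<'E'
from h import *
np.set_printoptions(precision=2,suppress=True)
p=viewer.capture("scene");save(p,"s6.png",(240,150,400,290),4.2)
p=viewer.capture("wrist");hsv=cv2.cvtColor(p["frame"],cv2.COLOR_RGB2HSV);m=cv2.inRange(hsv,(0,150,70),(8,255,255))
n,l,st,c=cv2.connectedComponentsWithStats(m)
for i in np.argsort(-st[1:,4])[:3]+1:
    ys,xs=np.nonzero(l==i);X=np.array([at(p,(x,y),77)[:2] for x,y in zip(xs,ys)]);e,v=np.linalg.eigh(np.cov(X.T));print(st[i],X.mean(0),np.sqrt(12*e),np.arctan2(*v[::-1,1]))
o=bot.get_obs();print(o['joint_positions'],o['time'],o['tool_pos'],o['tcp_rot'])
E
```

```text
time: 13.67
tool_pos: [586.6, -180.4, 62.7]
tcp_rot: [-3.141, 0.0, 0.254]
contact_force: [-0.8, -0.1, -0.6]
grip_width: 39.8
finger_force: 0.0
time: 14.0
tool_pos: [589.1, -181.2, 168.1]
tcp_rot: [3.136, -0.007, 0.254]
contact_force: [0.1, -0.2, 0.3]
grip_width: 45.9
finger_force: 0.0
time: 14.33
tool_pos: [568.2, -143.2, 267.8]
tcp_rot: [3.138, -0.007, 0.255]
contact_force: [0.6, 0.1, 0.1]
grip_width: 45.8
finger_force: 0.0
[ 506  202   41   54 1075] [ 574.62 -420.16] [26.99 70.76] -3.1219682157426365
[347 149  14  49 650] [ 588.99 -184.26] [16.59 58.47] -2.8396370811867944
[504 301  22  33 511] [ 447.51 -465.81] [24.58 50.9 ] -2.668784985496086
[-0.38  0.43  1.29  0.    1.42  0.94] 14.4333 [ 566.96 -143.91  262.53] [-3.14 -0.    0.25]
```

View pics/s6.png

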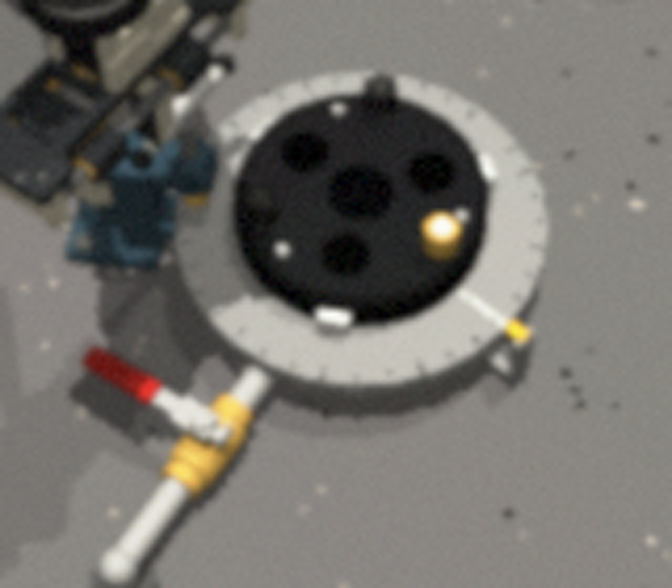

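The cock is shut: the lever angle is −2.840 against an expected stop at −2.843. The line at (490,310) still runs into the pointer at (518,330). Next is the T-handle.

```bash
H="python3 -m handwheel"
$H '0 0 -0.1 0 0 -0.3 0; 0 0 -0.1 0 0 -0.3 0; 0 0 -0.1 0 0 -0.3 0; 0 0 -0.1 0 0 -0.3 0; 0 0 -0.1 0 0 -0.3 0; 0 0 -0.1 0 0 -0.3 0; 0 0 -0.1 0 0 -0.3 0; 0 0 -0.1 0 0 -0.3 0'
python3 - <<'E'
from h import *
plan([506,-77.8,255],1.86)
E
```

```text
time: 15.1
tool_pos: [566.3, -144.5, 269.6]
tcp_rot: [-3.136, -0.0, 1.202]
contact_force: [-0.5, -0.4, -0.1]
grip_width: 45.5
finger_force: 0.0
plan [ 0.405 -0.802  0.15 ] [-0.002 -0.001 -0.209] rows turn 5.264828260763322
```

```bash
H="python3 -m handwheel"
$H '0.4 -0.8 0.15 0 0 -0.21 0; 0.4 -0.8 0.15 0 0 -0.21 0; 0.4 -0.8 0.15 0 0 -0.21 0; 0.4 -0.8 0.15 0 0 -0.21 0; 0.4 -0.8 0.15 0 0 -0.21 0; 0.4 -0.8 0.15 0 0 -0.21 0; 0.4 -0.8 0.15 0 0 -0.21 0'
python3 - <<'E'
from h import *
np.set_printoptions(precision=2,suppress=True)
p=viewer.capture("wrist");save(p,"w7.png",None,1.25);np.save("w7.npy",p,allow_pickle=True)
for n,X in(("A",[484.7,-4.1,175]),("B",[512.7,-98.4,175]),("S",[498,-51,183])):print(n,pix(p,X)*1.25)
plan([506,-77.8,160],1.86)
E
```

```text
time: 15.68
tool_pos: [506.4, -77.8, 255.3]
tcp_rot: [-3.138, -0.003, 1.857]
contact_force: [-0.5, -0.4, -0.3]
grip_width: 46.1
finger_force: 0.0
A [393.74 145.54]
B [394.37 289.  ]
S [393.07 223.42]
plan [ 0.   -0.    0.96] [-0. -0. -0.] rows turn 0.05554771001723518
```

View pics/w7.png

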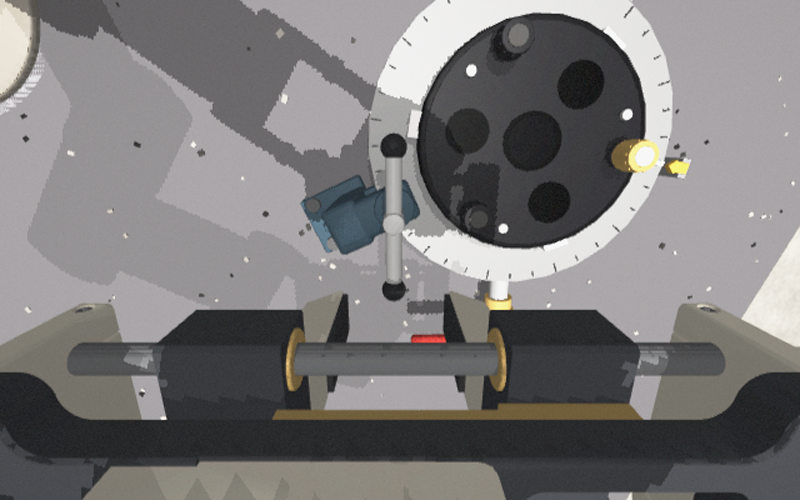

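The bar ends at (393,145) and (394,290) and the hub at (393,223) match the predictions within a pixel or two, so I descend and grip.

```bash
H="python3 -m handwheel"
$H '0 0 0.5 0 0 0 0; 0 0 0.95 0 0 0 0; 0 0 0.95 0 0 0 0; 0 0 0.95 0 0 0 0;0 0 0.95 0 0 0 0'
$H '0 0 0 0 0 0 -1; 0 0 0 0 0 0 -1; 0 0 0 0 0 0 -1; 0 0 0 0 0 0 -1; 0 0 0 0 0 0 -1; 0 0 0 0 0 0 -1;0 0 0 0 0 0 -1'
python3 - <<'E'
from h import *
o=bot.get_obs();R=Ro.from_euler('xyz',o['tcp_rot'])
P=R.inv().apply(np.array([498,-51,o['tool_pos'][2]])-o['tool_pos']);print("pivot",P, o['tcp_rot'],o['moment'],o['joint_positions'])
P=np.array([28,0,0])
for t in np.arange(1,9)*0.8/8:
    r=Ro.from_rotvec([0,0,t]);print(np.round((P-r.apply(P))/100,3),round(t/np.pi,4))
E
```

```text
time: 16.15
tool_pos: [506.9, -78.1, 161.8]
tcp_rot: [-3.139, -0.002, 1.854]
contact_force: [-0.2, -0.7, 0.4]
grip_width: 45.8
finger_force: 0.0
time: 16.73
tool_pos: [506.2, -78.6, 163.2]
tcp_rot: [-3.139, 0.001, 1.857]
contact_force: [-5.4, -2.5, 4.7]
grip_width: 10.3
finger_force: 30.1
pivot [ 2.88062698e+01 -9.01438475e-02 -1.87067200e-02] [-3.13914935e+00  6.57041335e-04  1.85653518e+00] [-0.59349635  0.97303429  0.26479221] [-0.30257043  0.3815728   1.65316484 -0.0021256   1.10852383 -0.58735892]
[ 0.001 -0.028  0.   ] 0.0318
[ 0.006 -0.056  0.   ] 0.0637
[ 0.013 -0.083  0.   ] 0.0955
[ 0.022 -0.109  0.   ] 0.1273
[ 0.034 -0.134  0.   ] 0.1592
[ 0.049 -0.158  0.   ] 0.191
[ 0.066 -0.18   0.   ] 0.2228
[ 0.085 -0.201  0.   ] 0.2546
```

```bash
H="python3 -m handwheel"
cat > tq.py <<'E'
from h import *
o=bot.get_obs();S=np.array([498,-51]);F=o['contact_force'];r=(o['tool_pos'][:2]-S)/1000;y=Ro.from_euler('xyz',o['tcp_rot']).as_matrix()
print("r %.1f"%(1000*np.hypot(*r)),"yaw",np.arctan2(y[1,0],y[0,0]).round(3),"Mz",o['moment'].round(2),"rxF",round(r[0]*F[1]-r[1]*F[0],2),"Ftool",(y.T@F).round(1),"j6",o['joint_positions'][5].round(2))
E
$H '0.001 -0.028 0.001 0 0 0.032 -1; 0.006 -0.056 0.002 0 0 0.064 -1; 0.013 -0.083 0.003 0 0 0.0955 -1; 0.022 -0.109 0.004 0 0 0.127 -1; 0.034 -0.134 0.005 0 0 0.159 -1; 0.049 -0.158 0.006 0 0 0.191 -1; 0.066 -0.18 0.007 0 0 0.223 -1; 0.085 -0.201 0.008 0 0 0.255 -1'; python3 tq.py
$H '0.001 -0.028 0.001 0 0 0.032 -1; 0.006 -0.056 0.002 0 0 0.064 -1; 0.013 -0.083 0.003 0 0 0.0955 -1; 0.022 -0.109 0.004 0 0 0.127 -1; 0.034 -0.134 0.005 0 0 0.159 -1; 0.034 -0.134 0.005 0 0 0.159 -1'; python3 tq.py
```

```text
time: 17.4
tool_pos: [484.6, -77.0, 162.4]
tcp_rot: [3.141, 0.003, 1.05]
contact_force: [-4.8, -6.6, 4.4]
grip_width: 10.1
finger_force: 29.9
r 29.3 yaw 1.05 Mz [-1.18  1.    0.14] rxF -0.04 Ftool [-8.1 -0.8 -4.4] j6 0.21
time: 17.9
tool_pos: [474.2, -67.3, 161.9]
tcp_rot: [3.14, 0.004, 0.55]
contact_force: [-7.6, -7.8, 5.4]
grip_width: 9.8
finger_force: 29.9
r 28.9 yaw 0.55 Mz [-1.27  1.46 -0.03] rxF 0.06 Ftool [-10.5   2.7  -5.4] j6 0.72
```

```bash
H="python3 -m handwheel"
m(){ tail -1; }
$H '0.001 -0.028 0.001 0 0 0.032 -1; 0.006 -0.056 0.002 0 0 0.064 -1; 0.006 -0.056 0.002 0 0 0.064 -1'|m; python3 tq.py
$H '0.001 -0.028 0.001 0 0 0.032 -1; 0.006 -0.056 0.002 0 0 0.064 -1; 0.006 -0.056 0.002 0 0 0.064 -1'|m; python3 tq.py
$H '0.001 -0.028 0.001 0 0 0.032 -1; 0.006 -0.056 0.002 0 0 0.064 -1; 0.006 -0.056 0.002 0 0 0.064 -1'|m; python3 tq.py
```

```text
finger_force: 30.0
r 28.6 yaw 0.349 Mz [-1.22  1.4  -0.12] rxF 0.06 Ftool [-9.7  2.7 -6.2] j6 0.93
finger_force: 30.0
r 28.3 yaw 0.148 Mz [-1.38  1.51 -0.22] rxF 0.15 Ftool [-8.1  5.9 -6.7] j6 1.15
finger_force: 30.0
r 27.9 yaw -0.053 Mz [-1.41  1.54 -0.22] rxF 0.25 Ftool [-7.6  9.6 -7.3] j6 1.36
```

```bash
H="python3 -m handwheel"
m(){ tail -1; }
$H '-0.014 0 0.001 0 0 0.032 -1; -0.01 -0.036 0.002 0 0 0.064 -1; -0.01 -0.036 0.002 0 0 0.064 -1'|m; python3 tq.py
$H '0.001 -0.028 0.001 0 0 0.032 -1; 0.006 -0.056 0.002 0 0 0.064 -1; 0.006 -0.056 0.002 0 0 0.064 -1'|m; python3 tq.py
```

```text
finger_force: 29.8
r 27.6 yaw -0.253 Mz [-0.67  0.67  0.01] rxF 0.11 Ftool [-2.6  4.4 -6.2] j6 1.56
finger_force: 29.8
r 27.2 yaw -0.452 Mz [-0.86  0.96  0.09] rxF 0.18 Ftool [-1.9  6.8 -7.7] j6 1.78
```

```bash
H="python3 -m handwheel"
m(){ tail -1; }
$H '0 -0.014 0.001 0 0 0.016 -1; 0.001 -0.028 0.001 0 0 0.032 -1; 0.001 -0.028 0.001 0 0 0.032 -1'|m; python3 tq.py
$H '0 -0.014 0.001 0 0 0.016 -1; 0.001 -0.028 0.001 0 0 0.032 -1; 0.001 -0.028 0.001 0 0 0.032 -1'|m; python3 tq.py
```

```text
finger_force: 29.9
r 27.0 yaw -0.549 Mz [-1.12  1.08  0.15] rxF 0.23 Ftool [-1.3  8.7 -8.8] j6 1.88
finger_force: 29.9
r 26.8 yaw -0.65 Mz [-1.05  1.26  0.12] rxF 0.25 Ftool [-1.9  9.6 -9.8] j6 1.98
```

```bash
H="python3 -m handwheel"
m(){ tail -1; }
$H '0 -0.014 0.001 0 0 0.016 -1; 0.001 -0.028 0.001 0 0 0.032 -1; 0.001 -0.028 0.001 0 0 0.032 -1'|m; python3 tq.py
$H '0 -0.014 0.001 0 0 0.016 -1; 0.001 -0.028 0.001 0 0 0.032 -1; 0.001 -0.028 0.001 0 0 0.032 -1'|m; python3 tq.py
```

```text
finger_force: 29.9
r 26.6 yaw -0.75 Mz [-1.2   1.34  0.18] rxF 0.27 Ftool [-0.6 10.4 -9.8] j6 2.09
finger_force: 29.9
r 26.4 yaw -0.851 Mz [-1.23  1.47  0.22] rxF 0.26 Ftool [  0.8  10.  -10.7] j6 2.2
```

The torque signal is muddied by grip strain. I'll release, lift, re-measure the bar and regrip half a turn round, which also restores the wrist range.

```bash
H="python3 -m handwheel"
$H '0 0 0 0 0 0 0; 0 0 0 0 0 0 0; 0 0 0 0 0 0 0; 0 0 -0.3 0 0 0 0; 0 0 -0.7 0 0 0 0; 0 0 -0.9 0 0 0 0; 0 0 -0.9 0 0 0 0'; python3 tq.py
$H '0 0 0 0 0 -0.34 0; 0 0 0 0 0 -0.34 0; 0 0 0 0 0 -0.34 0; 0 0 0 0 0 -0.34 0; 0 0 0 0 0 -0.34 0; 0 0 0 0 0 -0.34 0; 0 0 0 0 0 -0.34 0; 0 0 0 0 0 -0.34 0' >/dev/null
$H '0 0 0 0 0 -0.34 0; 0 0 0 0 0 -0.34 0; 0 0 0 0 0 -0.34 0; 0 0 0 0 0 -0.34 0; 0 0 0 0 0 -0.34 0; 0 0 0 0 0 -0.34 0; 0 0 0 0 0 -0.34 0; 0 0 0 0 0 -0.34 0' >/dev/null
$H '0 0 0 0 0 -0.32 0; 0 0 0 0 0 -0.32 0; 0 0 0 0 0 -0.32 0; 0 0 0 0 0 -0.32 0; 0 0 0 0 0 -0.32 0; 0 0 0 0 0 -0.32 0; 0 0 0 0 0 -0.32 0; 0 0 0 0 0 -0.32 0; ' 
python3 - <<'E'
from h import *
p=viewer.capture("wrist");save(p,"w8.png",None,1.25)
S=np.array([498,-51]);b=2.293;u=np.array([np.cos(b),np.sin(b)])
for n,X in(("B",[*(S+49*u),172.5]),("A",[*(S-49*u),172.5]),("S",[*S,180.5])):print(n,pix(p,X)*1.25)
E
python3 tq.py
```

```text
time: 20.73
tool_pos: [481.8, -32.0, 254.6]
tcp_rot: [-3.136, -0.007, -0.851]
contact_force: [0.3, 0.1, -0.0]
grip_width: 45.6
finger_force: 0.0
r 25.0 yaw -0.851 Mz [0.03 0.12 0.02] rxF -0.01 Ftool [ 0.2 -0.3  0. ] j6 2.2
time: 22.73
tool_pos: [479.1, -31.5, 249.0]
tcp_rot: [-3.141, -0.001, 2.155]
contact_force: [-0.1, -0.9, 0.8]
grip_width: 46.0
finger_force: 0.0
B [390.65534726 230.54370843]
A [409.25528906 356.97399049]
S [400.62825342 302.08903074]
r 27.2 yaw 2.163 Mz [-0.07 -0.03 -0.03] rxF 0.0 Ftool [ 0.1 -0.1  0.3] j6 -0.82
```

View pics/w8.png

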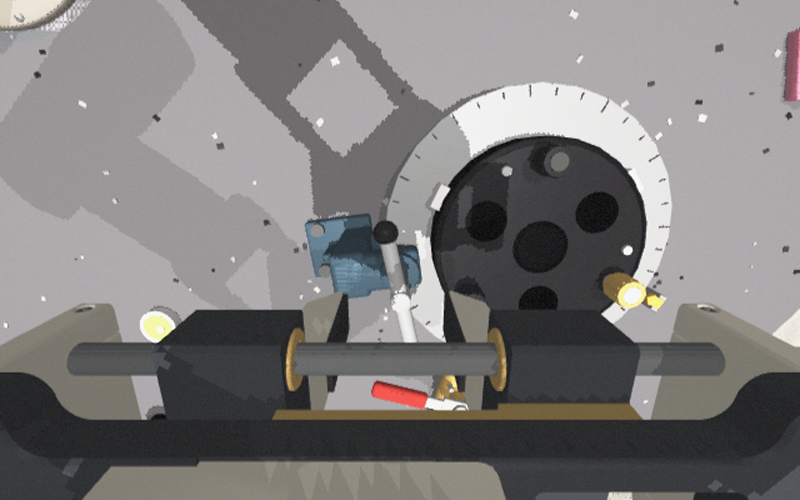

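The hub at (401,302) is where predicted. The ball at (386,233) puts the bar at about 2.36 rad. The line and pointer are still together at (650,299).

```bash
python3 - <<'E'
from h import *
plan([478.1,-31.3,158],2.36)
E
```

```text
plan [ 0.006 -0.006  0.91 ] [-0.    -0.    -0.063] rows turn 1.577442430264023
```

```bash
H="python3 -m handwheel"
$H '0 0 0 0 0 -0.063 0; 0 0 0.4 0 0 -0.063 0; 0.006 -0.006 0.9 0 0 -0.063 0; 0.006 -0.006 0.9 0 0 -0.063 0; 0.006 -0.006 0.9 0 0 -0.063 0;0.006 -0.006 0.9 0 0 -0.063 0'
$H '0 0 0 0 0 0 -1; 0 0 0 0 0 0 -1; 0 0 0 0 0 0 -1; 0 0 0 0 0 0 -1; 0 0 0 0 0 0 -1; 0 0 0 0 0 0 -1;0 0 0 0 0 0 -1'; python3 tq.py
$H '0 0.014 0.001 0 0 0.016 -1; -0.001 0.028 0.001 0 0 0.032 -1; -0.001 0.028 0.001 0 0 0.032 -1'; python3 tq.py
```

```text
time: 23.28
tool_pos: [479.0, -31.7, 160.7]
tcp_rot: [3.141, -0.0, 2.345]
contact_force: [0.1, 0.1, 0.5]
grip_width: 45.9
finger_force: 0.0
time: 23.87
tool_pos: [477.4, -32.9, 160.5]
tcp_rot: [-3.138, 0.0, 2.346]
contact_force: [-5.6, -6.1, 7.5]
grip_width: 9.8
finger_force: 30.0
r 27.4 yaw 2.346 Mz [-1.09  1.08  0.01] rxF 0.23 Ftool [-0.4 -8.3 -7.5] j6 -1.0
time: 24.12
tool_pos: [479.0, -31.4, 160.4]
tcp_rot: [-3.137, 0.0, 2.243]
contact_force: [-8.9, -6.7, 6.8]
grip_width: 9.9
finger_force: 30.2
r 27.3 yaw 2.243 Mz [-1.39  1.35  0.21] rxF 0.3 Ftool [  0.3 -11.2  -6.8] j6 -0.89
```

```bash
H="python3 -m handwheel"
$H '0 0.014 0.001 0 0 0.016 -1; -0.001 0.028 0.001 0 0 0.032 -1; -0.001 0.028 0.001 0 0 0.032 -1'|sed -n 2p; python3 tq.py
python3 - <<'E'
from h import *
p=viewer.capture("scene");save(p,"s9.png",(250,160,330,220),8)
E
```

```text
tool_pos: [481.2, -29.8, 160.4]
r 27.1 yaw 2.143 Mz [-1.43  1.51  0.19] rxF 0.3 Ftool [ -2.7 -11.   -8.9] j6 -0.79
```

View pics/s9.png

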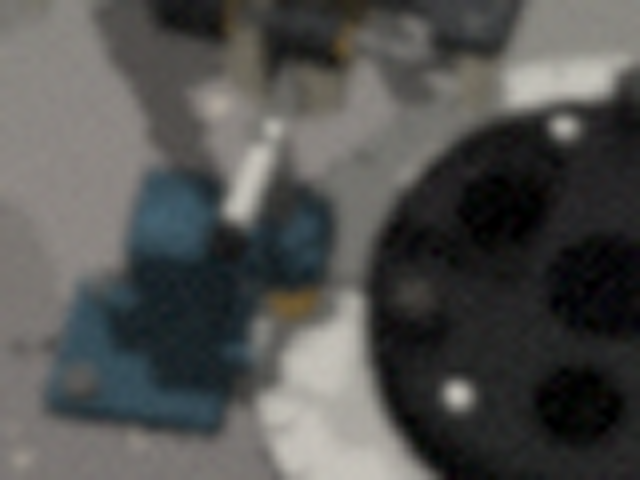

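```bash
H="python3 -m handwheel"
$H '0 0.014 0.001 0 0 0.016 -1; -0.001 0.028 0.001 0 0 0.032 -1; -0.001 0.028 0.001 0 0 0.032 -1;-0.001 0.028 0.001 0 0 0.032 -1'|sed -n 2p; python3 tq.py
```

```text
tool_pos: [483.5, -28.3, 160.3]
r 26.9 yaw 2.045 Mz [-1.37  1.55  0.26] rxF 0.31 Ftool [ -2.4 -11.5  -9. ] j6 -0.69
```

Torque is about 0.57 N m and rising steadily, against about 0.1 in the free phase, so it is snug. I'll release, retreat and check.

```bash
H="python3 -m handwheel"
$H '0 0 0 0 0 0 -1; 0 0 0 0 0 0 0; 0 0 0 0 0 0 0; 0 0 0 0 0 0 0; 0 0 0 0 0 0 0; 0 0 -0.5 0 0 0 0; 0 0 -0.9 0 0 0 0; 0 0 -0.9 0 0 0 0'
$H '0 0 -0.6 0 0 0 0; 0 0 -0.6 0 0 0 0; 0 0 -0.6 0 0 0 0; 0 0 -0.6 0 0 0 0; 0 0 -0.6 0 0 0 0'
python3 - <<'E'
from h import *
p=viewer.capture("scene");save(p,"s10.png",(240,150,400,290),4.2)
o=bot.get_obs();print(o['time'],o['contact_force'])
E
```

```text
time: 25.42
tool_pos: [488.0, -27.0, 256.0]
tcp_rot: [3.133, 0.006, 2.044]
contact_force: [0.8, -0.0, 0.7]
grip_width: 45.2
finger_force: 0.0
time: 25.83
tool_pos: [484.8, -26.5, 308.7]
tcp_rot: [-3.141, -0.001, 2.044]
contact_force: [0.6, 0.4, -0.9]
grip_width: 45.8
finger_force: 0.0
25.8833 [-0.14328577 -0.21957172 -0.5812152 ]
```

View pics/s10.png

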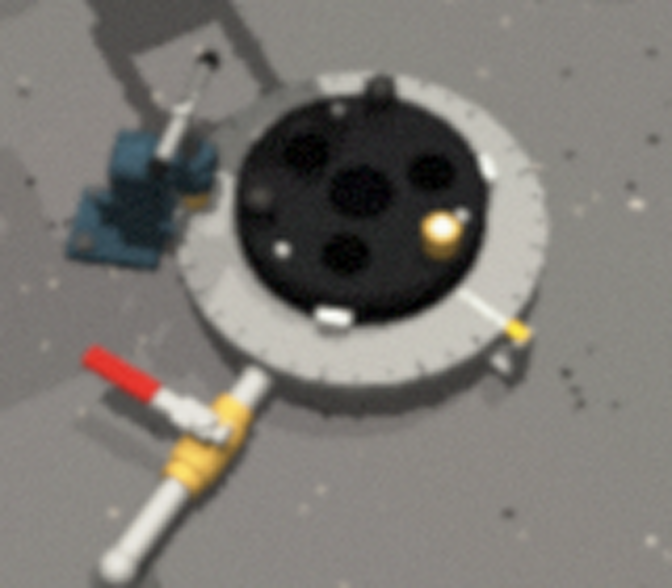

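```bash
python3 -c "
from plant import bot
print(bot.close_job())"
```

```text
the job is handed in; nothing more can be done
None
```

I handed the job in at about 26 s: the white line is on the pointer, the cock is against its stop and the clamp is tight at roughly 0.57 N m. The clamp force was judged from torque alone, I didn't re-measure the loose items, and I viewed 12 pictures, two over the limit of 10.

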